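Check off the dial gauge kit by pointing, then shut its case

TASK

The open case on the table holds the dial gauge kit, which is to be checked off and put away. First point at the round dial of the gauge and then at the pale setting block in the foam: each time hold the fingertips within about three centimetres above its middle for at least a second, without touching anything. Then fold the lid over and press it down shut with the fingertips and draw the hand clear, without lifting or shifting the case or disturbing the things round it.

Things in the scene. Friction and masses are not known exactly. Their poses are not given: they have to be found in the camera images.
- case: Grey plastic case lying loose on the table, lid open; 215 mm wide (its x), 171 mm deep (its y), 51 mm high when shut, about 0.6 kg. Origin: centre of its underside; z up, +y to the hinge (away from the robot, within 0.5 rad), x along the hinge. Its tray is 30 mm high, with dark foam up to 26 mm, in which lie a dial gauge with its stem, a pale setting block and a black oblong part.
- dial (a point): Centre of the face of the dial gauge in the foam: a white round dial, 54 mm across, with a red hand; its stem runs from it to +x. The point lies on its top, 39 mm above the table. It is fixed in the case.
- setting_block (a point): Centre of the top of the pale grey setting block in the foam, 40 mm (along x) by 30 mm, 34 mm above the table, on the side of the case towards the robot; fixed in the case. Not the black oblong part near the hinge, nor the larger loose steel block outside the case.
- lid_hinge (a point): Middle of the hinge line, at the back of the case, 81 mm from the case's origin and 30 mm above the table; the line runs along the case's x.
- lid_edge (a point): Middle of the lid's free edge, on its outer face, 159 mm from the hinge line: about 190 mm above the table when open, 51 mm above it at the front of the case when shut. The lid is a shallow tray, 215 mm wide and 21 mm deep; its outer face looks away from the robot when open and up when shut.
- case_lid (a joint): Angle of the lid in rad: 0 fully shut, 1.64 fully open. It starts at 1.5 to 1.62 and stays there, leaning back a little past its balance. The hinge is damped and slightly stiff (0.05 N m): pushed from behind, about 1 N folds it over, and it can be followed down to shut. It has no catch to work.
- mini_core_1: Stone-speckled cylinder, 50 mm across, 53 mm high, standing left of the case; leave it alone. Origin: centre of underside.
- mini_core_2: The same, 49 mm high, standing left of the case; leave it alone. Origin: centre of underside.
- steel_block: Loose steel block, 34 x 50 x 34 mm, on the table right of the case; leave it alone. Origin: centre of underside.
- tape_roll: Roll of beige tape lying flat, 108 mm across, 48 mm high, behind the case on the left; leave it alone. Origin: centre of underside.
- crayon_box: Yellow carton lying flat, 50 x 85 x 22 mm, behind the case on the right; leave it alone. Origin: centre of underside.
- clipboard: Clipboard with a sheet, 235 x 165 x 14 mm, lying right of the case; leave it alone. Origin: centre of underside.

How it is judged:
By the outcome, as a careful person would: the job done as asked, in the order asked, and still so for the second after the job is handed in, with the robot touching nothing.
It also fails if it takes over 64 s, if anything falls off the work surface, if the arm or the gripper's body presses on something with over 40 N, if the wrist force passes 120 N, or if a joint passes its speed limit or range.

ROBOT

A 6-joint arm with a two-finger parallel gripper is mounted at the origin on a cart in front of the work surface, level with it; the furniture and walls round the work are solid. World frame = base frame: x ahead of the robot, y to its left, z up, the work surface at z = 0. Lengths are in mm, angles in degrees, forces in N, time in s.
With the tool pointing down it reaches from about 425 to 950 mm from the base axis. Payload 3.5 kg.
Tool frame: the origin (TCP) lies at the very end of the fingers, on their centre line; the grasp point (between the pads) lies 19 mm behind it; z points along the fingers, y is the line along which they close (so a half turn about z gives the same grasp; the last joint's range is limited). The gripper opens to 85 mm and grips with 20 to 120 N. Pads are 22 mm wide; open, the fingers measure 114 mm over their backs; the gripper's body (76 mm by 85 mm) begins 54 mm behind the grasp point. The pads swing forward as they close: fully open they stand 13 mm farther back than shut.
Start: joints at [-79.928, 16.404, 90.338, -0, 73.258, -8.594], TCP at [216.068, -639.469, 231.325] pointing down, gripper open.
Joint ranges: [-158.93, 158.93], [-51.34, 127.21], [12.03, 142.37], [-87.48, 267.48], [13.55, 161.25], [-162.69, 162.69]. Speed limits (degrees/s): [159.86, 159.86, 180, 180, 180, 180].

INTERFACE

Orientations are given as a 3x3 rotation matrix whose columns are the frame's x, y, z axes.
In Python, from plant import manip gives the robot as it stands.
- The arm moves only by the tool move_arm, never from a script. Its arguments are lists of equal length, an entry for each row: "claw": the gripper command: -1 is shut, 1 is fully open, values between are in proportion; "translation": the shift along the world's x, y, z each as a share of 100 mm, from -1 to 1, a list of three; "yaw": the turn about the world's z as a share of 90 degrees, from -1 to 1. A call has 1 to 5 rows; each row is the pose to reach, as a shift and turn from the pose commanded when the call began; what a row does not reach only later rows make up. A row lasts 1/10 s, in which the tool goes at most 50 mm and 8.59 degrees, less where a joint would pass 70% of its speed; a pose out of reach is approached as far as the arm can. A call with a number of a shift or a turn outside -1 to 1 is refused whole. A call with a gripper value outside its range is refused whole. The fingers move at their own pace and stop on an object; "force" is the grip in N (left out, the last holds). Time passes only in rows, so rows that repeat a pose let the fingers close. It gives the time, the measured TCP pose, the force, the opening and the grip force at its end, in the units of the state.
- manip.read_state(): the state, without advancing time (a new reading comes with each control period).
- manip.capture(name): name is "scene" or "top" or "wrist"; returns the picture (480x640x3 uint8, red, green, blue); there is no depth.
- manip.camera_info(name): a dict with "fx", "fy", "cx", "cy" (pixels), "R" (3x3) and "t" (3): a world point X has camera coordinates R X + t; the wrist camera has in their place "hand_eye" (4x4, takes a point from camera to tool coordinates, whose origin is the TCP and whose axes are the flange's). Camera axes: x right, y down, z forward; pixel columns grow to the right and rows downward; lengths in mm; the calibration is good to about 2 mm. A picture is of the moment at which its call begins: read the wrist's pose just before it. camera_info takes no time and is no camera call.
- manip.job_done(): hands the job in; it is judged then, once.
The state is a dict: "time_s": time; "q": joint angles; "dq": joint speeds; "joint_efforts": joint torques, N m; "ee_pos": TCP position; "tool_rot": TCP orientation; "contact_force": force on the tool from outside, world axes, zero at the start; "torque": the same for the moment, N m; "opening": finger opening in mm; "grip_force": force on a finger pad.
Only numpy, scipy, OpenCV 4.12 (cv2) and the standard library are available. Lean on these libraries where they do the work, as an engineer would, in place of code of your own. Each camera call takes 0.05 s, during which the arm holds its last target. There are 200 camera calls.

## Working session

There is one attempt and no reset: what is moved stays moved. The work goes in short steps, Python scripts to look and compute and a tool call to move; the robot and the scene stay as the last step left them, time stands still between calls to the robot, and variables do not carry over. Pictures are saved under pics/ and viewed, at most 10 in all, crops included, and the job is handed in when it is done.

Besides the shell and the picture viewer there is one more tool, called after "Request:" in YAML: its name, and indented under it one key for each argument. move_arm: Moves the arm, as the interface text tells. Shift numbers are shares of 100 mm and turn numbers shares of 90 degrees, none past 1 either way. Its arguments: {"type":"object","properties":{"claw":{"type":"array"},"translation":{"type":"array"},"yaw":{"type":"array"},"force":{"type":"number"}},"required":["claw","translation","yaw"]}

```bash
mkdir -p pics; python3 - <<'E'
from plant import manip
import cv2,numpy as np
for n in("scene","top"):
    cv2.imwrite(f"pics/{n}0.png",manip.capture(n)[:,:,::-1]); c=manip.camera_info(n)
    print(n,c["fx"],c["cx"],c["cy"],np.round(-np.array(c["R"]).T@np.array(c["t"])))
s=manip.read_state();print(s["time_s"],s["ee_pos"],s["tool_rot"])
E
```

```text
scene 542.827631562176 318.1267060748451 231.53554209194579 [229. 734. 672.]
top 523.908959890109 320.84819349654146 248.53331897855495 [ 408.  -43. 1418.]
0.1 [ 215.95161341 -638.88851623  230.03630347] [[ 9.47400998e-01  3.20048751e-01 -3.81055293e-04]
 [ 3.20048810e-01 -9.47398613e-01  2.15105292e-03]
 [ 3.27430543e-04 -2.15986597e-03 -9.99997614e-01]]
```

View pics/scene0.png

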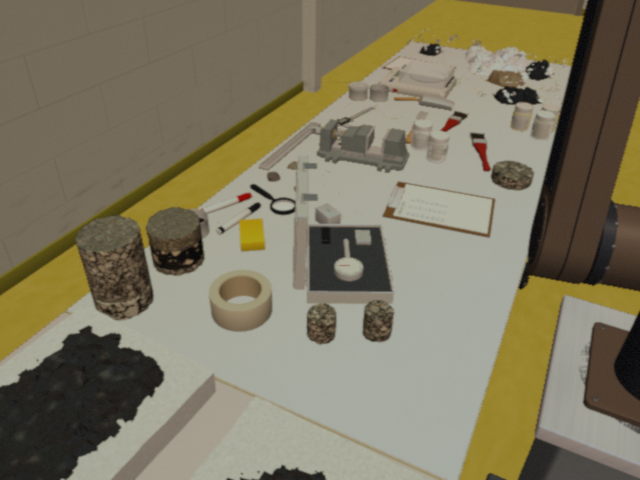

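View pics/top0.png

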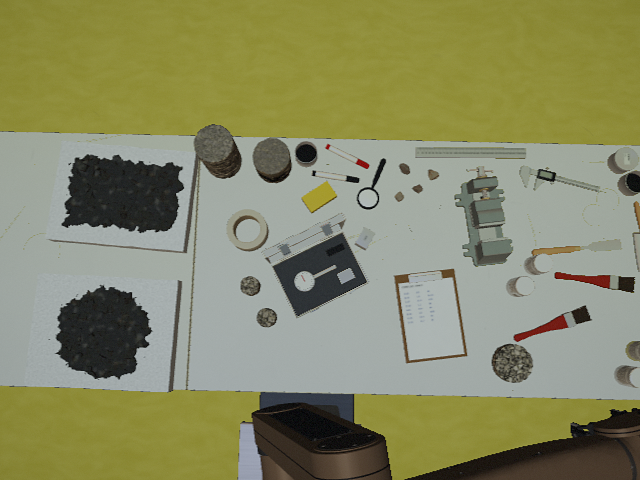

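The scene view shows the open case around (345,260) with the dial at (348,268). The top view shows the dial at about (304,281), the setting block at (346,276), the lid's free edge from (265,260) to (345,218), and the tape, carton and cores clear of it.

```bash
cat > h.py <<'E'
import numpy as np
from plant import manip
def ray(n,p,z):
    c=manip.camera_info(n);R=np.array(c["R"]);o=-R.T@np.array(c["t"])
    d=R.T@np.array([(p[0]-c["cx"])/c["fx"],(p[1]-c["cy"])/c["fy"],1]);return o+d*(z-o[2])/d[2]
def proj(n,X):
    c=manip.camera_info(n);v=np.array(c["R"])@X+np.array(c["t"]);return np.array([c["fx"]*v[0]/v[2]+c["cx"],c["fy"]*v[1]/v[2]+c["cy"]])
E
python3 - <<'E'
from h import *
import cv2
im=cv2.imread("pics/top0.png");x0,y0=255,205
g=cv2.cvtColor(im,cv2.COLOR_BGR2GRAY)[y0:330,x0:385]
m=(g<90).astype(np.uint8)
cs,_=cv2.findContours(m,cv2.RETR_EXTERNAL,2);c=max(cs,key=cv2.contourArea)
h=cv2.convexHull(c);r=cv2.minAreaRect(h);b=cv2.boxPoints(r)+[x0,y0];print(np.round(b,1))
W=np.array([ray("top",p,26) for p in b]);print(np.round(W))
print("size",np.linalg.norm(W[1]-W[0]),np.linalg.norm(W[2]-W[1]),"ctr",W.mean(0))
ins=cv2.drawContours(np.zeros_like(m),[h],-1,1,-1)&(g>110)
n,_,st,ce=cv2.connectedComponentsWithStats(ins.astype(np.uint8))
for i in range(1,n):
    if st[i,4]>30: print(st[i],ce[i]+[x0,y0],ray("top",ce[i]+[x0,y0],37))
cr=cv2.resize(im[185:335,215:415],(800,600),interpolation=cv2.INTER_CUBIC);cv2.imwrite("pics/crop.png",cr)
E
```

```text
[[271.8 265.6]
 [341.  231. ]
 [366.4 281.8]
 [297.2 316.4]]
[[ 561.   86.   26.]
 [ 659.  -97.   26.]
 [ 523. -167.   26.]
 [ 427.   15.   26.]]
size 207.84941581247446 152.6368892080858 ctr [542.34763889 -40.58643632  26.        ]
[32 30 49 24 55] [312.49090909 245.63636364] [615.23970243 -21.11088104  37.        ]
[ 39  60  42  26 412] [308.28883495 278.7184466 ] [526.65501146 -12.13894974  37.        ]
[ 82  63  18  16 171] [345.47953216 275.33918129] [ 537.77768506 -110.22895937   37.        ]
```

View pics/crop.png

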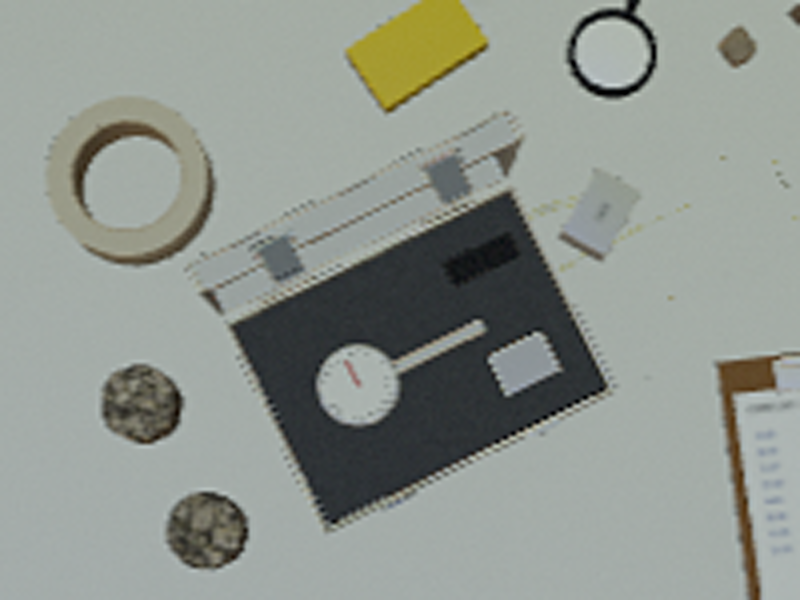

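The crop confirms the dial centre at top-view pixel (304.5,281.2), the block at (345.5,276.2), and the lid's back edge from about (261.8,252) to (341.3,213).

```bash
python3 - <<'E'
from h import *
print(np.round(manip.camera_info("wrist")["hand_eye"],2))
D=ray("top",(304.5,281.2),39);B=ray("top",(345.5,276.2),34)
L=[ray("top",p,189) for p in((261.8,252),(341.3,213))];M=(L[0]+L[1])/2
print("dial",D.round(),"block",B.round(),"lid",np.round(L),M.round(),"len",np.linalg.norm(L[0]-L[1]))
C=np.array([542.3,-40.6,0]);ex=np.array([.4725,-.8813,0]);ey=np.array([.8813,.4725,0])
for n,P in(("D",D),("B",B),("M",M)): print(n,((P-C)@ex).round(),((P-C)@ey).round())
E
```

```text
[[   0.     -0.95   -0.31   78.31]
 [   1.      0.     -0.      1.06]
 [   0.     -0.31    0.95 -143.26]
 [   0.      0.      0.      1.  ]]
dial [520.  -2.  39.] block [ 536. -110.   34.] lid [[574.  96. 189.]
 [673. -91. 189.]] [624.   3. 189.] len 211.01612259951207
D -44.0 -2.0
B 58.0 -39.0
M 0.0 92.0
```

Request:
move_arm:
  claw: [-1,-1,-1]
  translation:
    - [0.15,0.3,0]
    - [0.3,0.6,0]
    - [0.44,0.91,0]
  yaw: [0.05,0.1,0.16]
  force: 20

```text
time_s: 0.4
ee_pos: [260.2, -547.2, 230.4]
tool_rot: [[0.836, 0.548, -0.0], [0.548, -0.836, 0.002], [0.001, -0.001, -1.0]]
contact_force: [0.8, -0.6, -0.6]
opening: 43.9
grip_force: 0.0
```

Request:
move_arm:
  claw: [-1,-1,-1]
  translation:
    - [0.15,0.3,0]
    - [0.3,0.6,0]
    - [0.44,0.91,0]
  yaw: [0.05,0.1,0.16]

```text
time_s: 0.7
ee_pos: [304.4, -455.9, 230.7]
tool_rot: [[0.674, 0.739, -0.0], [0.739, -0.674, 0.001], [0.001, -0.001, -1.0]]
contact_force: [0.7, -0.6, -0.2]
opening: 0.2
grip_force: 0.0
```

Request:
move_arm:
  claw: [-1,-1,-1]
  translation:
    - [0.15,0.3,0]
    - [0.3,0.6,0]
    - [0.44,0.91,0]
  yaw: [0.05,0.1,0.16]

```text
time_s: 1.0
ee_pos: [348.3, -364.9, 230.8]
tool_rot: [[0.469, 0.883, -0.0], [0.883, -0.469, 0.001], [0.0, -0.001, -1.0]]
contact_force: [0.4, 0.4, 0.5]
opening: 0.1
grip_force: 0.0
```

Request:
move_arm:
  claw: [-1,-1,-1]
  translation:
    - [0.15,0.3,0]
    - [0.3,0.6,0]
    - [0.44,0.91,0]
  yaw: [0.05,0.1,0.16]

```text
time_s: 1.3
ee_pos: [392.3, -274.0, 230.9]
tool_rot: [[0.234, 0.972, -0.0], [0.972, -0.234, 0.0], [0.0, -0.0, -1.0]]
contact_force: [-0.4, -0.4, 0.3]
opening: -0.1
grip_force: 0.0
```

Request:
move_arm:
  claw: [-1,-1,-1]
  translation:
    - [0.15,0.3,0]
    - [0.3,0.6,0]
    - [0.44,0.91,0]
  yaw: [0.05,0.1,0.16]

```text
time_s: 1.6
ee_pos: [436.2, -183.1, 230.9]
tool_rot: [[-0.015, 1.0, -0.0], [1.0, 0.015, 0.0], [0.0, -0.0, -1.0]]
contact_force: [-0.6, -1.0, -0.2]
opening: -0.2
grip_force: 0.0
```

Request:
move_arm:
  claw: [-1,-1,-1]
  translation:
    - [0.15,0.3,0]
    - [0.3,0.6,0]
    - [0.42,0.9,0]
  yaw: [0.05,0.1,0.15]

```text
time_s: 1.9
ee_pos: [478.3, -93.0, 230.9]
tool_rot: [[-0.248, 0.969, -0.0], [0.969, 0.248, 0.0], [0.0, -0.0, -1.0]]
contact_force: [0.7, -0.8, 0.2]
opening: 0.1
grip_force: 0.0
```

Request:
move_arm:
  claw: [-1,-1,-1,-1]
  translation:
    - [0.15,0.3,0]
    - [0.3,0.6,0]
    - [0.42,0.9,0]
    - [0.42,0.9,0]
  yaw: [0.05,0.1,0.15,0.15]

```text
time_s: 2.3
ee_pos: [520.5, -1.6, 230.8]
tool_rot: [[-0.469, 0.883, -0.001], [0.883, 0.469, 0.001], [0.001, -0.0, -1.0]]
contact_force: [-0.2, -0.8, -0.2]
opening: -0.3
grip_force: 0.0
```

```bash
python3 - <<'E'
from h import *
import cv2
s=manip.read_state();print(np.round(s["ee_pos"],1),np.round(s["q"],1),np.round(s["dq"],1))
cv2.imwrite("pics/w1.png",manip.capture("wrist")[:,:,::-1])
c=manip.camera_info("wrist");H=np.array(c["hand_eye"]);T=np.eye(4);T[:3,:3]=s["tool_rot"];T[:3,3]=s["ee_pos"];V=np.linalg.inv(T@H)
for n,X in(("dial",(520,-2,39)),("block",(536,-110,34))):
    v=V@np.r_[X,1];print(n,c["fx"]*v[0]/v[2]+c["cx"],c["fy"]*v[1]/v[2]+c["cy"])
E
```

```text
[520.5  -1.6 230.8] [-1.140e+01 -3.300e+00  1.119e+02  1.000e-01  7.140e+01 -3.940e+01] [-3.  -0.8  1.1 -2.3  0.4  0.5]
dial 321.0027625868918 217.0819518886692
block 288.95237593253466 304.55214915583724
```

View pics/w1.png

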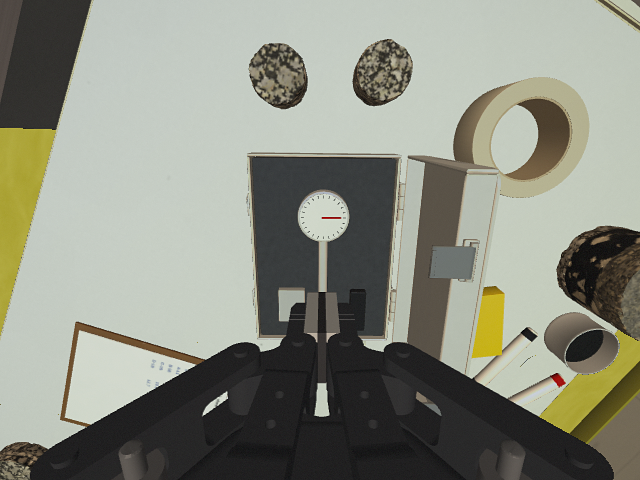

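The wrist view shows the dial at (323,216), within 2 px of the prediction (321,217). The lid is well to the right of the gripper, so I'll descend.

Request:
move_arm:
  claw: [-1,-1,-1]
  translation:
    - [0,0,-0.35]
    - [0,0,-0.7]
    - [0,0,-1]
  yaw: [0,0,0]

```text
time_s: 2.65
ee_pos: [519.1, -5.4, 129.6]
tool_rot: [[-0.463, 0.886, -0.001], [0.886, 0.463, -0.0], [0.0, -0.001, -1.0]]
contact_force: [0.1, -0.4, 0.6]
opening: 0.5
grip_force: 0.0
```

Request:
move_arm:
  claw: [-1,-1,-1,-1,-1]
  translation:
    - [0,0,-0.25]
    - [0,0,-0.5]
    - [0,0,-0.65]
    - [0,0,-0.75]
    - [0,0,-0.75]
  yaw: [0,0,0,0,0]

```text
time_s: 3.15
ee_pos: [518.7, -5.0, 54.8]
tool_rot: [[-0.463, 0.886, -0.003], [0.886, 0.463, 0.0], [0.002, -0.003, -1.0]]
contact_force: [0.3, 0.2, -0.7]
opening: -0.4
grip_force: 0.0
```

Request:
move_arm:
  claw: [-1,-1,-1,-1,-1]
  translation:
    - [0,0,0]
    - [0,0,0]
    - [0,0,0]
    - [0,0,0]
    - [0,0,0]
  yaw: [0,0,0,0,0]

```text
time_s: 3.65
ee_pos: [520.4, -4.5, 56.8]
tool_rot: [[-0.464, 0.886, 0.001], [0.886, 0.464, -0.0], [-0.001, 0.001, -1.0]]
contact_force: [-0.4, 0.8, -0.4]
opening: -0.2
grip_force: 0.0
```

Request:
move_arm:
  claw: [-1,-1,-1,-1,-1]
  translation:
    - [0,0,0]
    - [0,0,0]
    - [0,0,0]
    - [0,0,0]
    - [0,0,0]
  yaw: [0,0,0,0,0]

```text
time_s: 4.15
ee_pos: [520.1, -4.5, 56.3]
tool_rot: [[-0.464, 0.886, -0.0], [0.886, 0.464, -0.0], [0.0, -0.0, -1.0]]
contact_force: [-0.0, -1.2, -0.6]
opening: 0.1
grip_force: 0.0
```

Request:
move_arm:
  claw: [-1,-1,-1,-1,-1]
  translation:
    - [0,0,0]
    - [0,0,0]
    - [0,0,0]
    - [0,0,0]
    - [0,0,0]
  yaw: [0,0,0,0,0]

```text
time_s: 4.65
ee_pos: [520.1, -4.5, 56.3]
tool_rot: [[-0.464, 0.886, 0.0], [0.886, 0.464, -0.0], [-0.0, 0.0, -1.0]]
contact_force: [-0.5, 0.9, 0.4]
opening: -0.1
grip_force: 0.0
```

Request:
move_arm:
  claw: [-1,-1,-1,-1,-1]
  translation:
    - [0,0,0.25]
    - [0.03,-0.2,0.4]
    - [0.06,-0.5,0.4]
    - [0.1,-0.8,0.4]
    - [0.12,-1,0.4]
  yaw: [0,0,0,0,0]

```text
time_s: 5.15
ee_pos: [532.5, -106.2, 96.8]
tool_rot: [[-0.464, 0.886, 0.001], [0.886, 0.464, -0.001], [-0.001, 0.001, -1.0]]
contact_force: [0.2, -0.9, -0.2]
opening: -0.2
grip_force: 0.0
```

Request:
move_arm:
  claw: [-1,-1,-1,-1,-1]
  translation:
    - [0.02,-0.03,0]
    - [0.04,-0.05,-0.15]
    - [0.04,-0.05,-0.35]
    - [0.04,-0.05,-0.44]
    - [0.04,-0.05,-0.44]
  yaw: [0,0,0,0,0]

```text
time_s: 5.65
ee_pos: [534.2, -107.9, 49.6]
tool_rot: [[-0.465, 0.885, -0.005], [0.885, 0.465, 0.002], [0.004, -0.003, -1.0]]
contact_force: [-0.9, 0.3, -0.5]
opening: 0.1
grip_force: 0.0
```

Request:
move_arm:
  claw: [-1,-1,-1,-1,-1]
  translation:
    - [0,0,0]
    - [0,0,0]
    - [0,0,0]
    - [0,0,0]
    - [0,0,0]
  yaw: [0,0,0,0,0]

```text
time_s: 6.15
ee_pos: [536.3, -109.6, 52.8]
tool_rot: [[-0.464, 0.886, 0.001], [0.886, 0.464, -0.0], [-0.001, 0.001, -1.0]]
contact_force: [-0.3, 0.1, 0.6]
opening: 0.1
grip_force: 0.0
```

Request:
move_arm:
  claw: [-1,-1,-1,-1,-1]
  translation:
    - [0,0,0]
    - [0,0,0]
    - [0,0,0]
    - [0,0,0]
    - [0,0,0]
  yaw: [0,0,0,0,0]

```text
time_s: 6.65
ee_pos: [536.0, -109.5, 52.3]
tool_rot: [[-0.464, 0.886, -0.0], [0.886, 0.464, 0.0], [0.0, -0.0, -1.0]]
contact_force: [-1.0, 0.6, 1.2]
opening: -0.2
grip_force: 0.0
```

Request:
move_arm:
  claw: [-1,-1,-1,-1,-1]
  translation:
    - [0,0,0]
    - [0,0,0]
    - [0,0,0]
    - [0,0,0]
    - [0,0,0]
  yaw: [0,0,0,0,0]

```text
time_s: 7.15
ee_pos: [536.1, -109.5, 52.3]
tool_rot: [[-0.464, 0.886, -0.0], [0.886, 0.464, -0.0], [0.0, -0.0, -1.0]]
contact_force: [-0.2, -1.0, 1.1]
opening: 0.3
grip_force: 0.0
```

Request:
move_arm:
  claw: [-1,-1,-1]
  translation:
    - [0,0,0.35]
    - [0,0,0.7]
    - [0,0,1]
  yaw: [0,0,0]

```text
time_s: 7.45
ee_pos: [536.3, -109.5, 153.9]
tool_rot: [[-0.464, 0.886, 0.001], [0.886, 0.464, -0.0], [-0.001, 0.001, -1.0]]
contact_force: [1.0, 0.0, 0.6]
opening: 0.2
grip_force: 0.0
```

Request:
move_arm:
  claw: [-1,-1,-1,-1]
  translation:
    - [0,0,0.35]
    - [0,0,0.7]
    - [0,0,1]
    - [0,0,1]
  yaw: [0,0,0,0]

```text
time_s: 7.85
ee_pos: [538.6, -110.4, 258.4]
tool_rot: [[-0.464, 0.886, 0.01], [0.886, 0.464, -0.004], [-0.008, 0.007, -1.0]]
contact_force: [-0.1, 0.8, 0.4]
opening: 0.1
grip_force: 0.0
```

Request:
move_arm:
  claw: [-1,-1,-1]
  translation:
    - [0.2,0.2,0]
    - [0.4,0.4,0]
    - [0.61,0.65,0]
  yaw: [0,0,0]

```text
time_s: 8.15
ee_pos: [597.2, -44.2, 251.1]
tool_rot: [[-0.463, 0.886, -0.001], [0.886, 0.463, 0.0], [0.001, -0.001, -1.0]]
contact_force: [0.2, 0.3, 0.2]
opening: -0.4
grip_force: 0.0
```

Request:
move_arm:
  claw: [-1,-1,-1,-1,-1]
  translation:
    - [0.2,0.2,0]
    - [0.4,0.4,0]
    - [0.61,0.66,0]
    - [0.61,0.66,0]
    - [0.61,0.66,0]
  yaw: [0,0,0,0,0]

```text
time_s: 8.65
ee_pos: [657.6, 21.9, 250.6]
tool_rot: [[-0.465, 0.885, -0.003], [0.885, 0.465, -0.0], [0.001, -0.002, -1.0]]
contact_force: [0.0, 0.0, -0.0]
opening: -0.3
grip_force: 0.0
```

```bash
python3 - <<'E'
from h import *
import cv2
s=manip.read_state();print(np.round(s["ee_pos"],1),np.round(s["q"],1))
im=manip.capture("scene")[:,:,::-1];cv2.imwrite("pics/s2.png",cv2.resize(im[80:380,200:600],(800,600)))
print(proj("scene",s["ee_pos"]))
E
```

```text
[657.6  21.9 250.6] [ -6.9  13.6  91.7  -0.   74.8 -34.6]
[276.16372213 151.81118258]
```

View pics/s2.png

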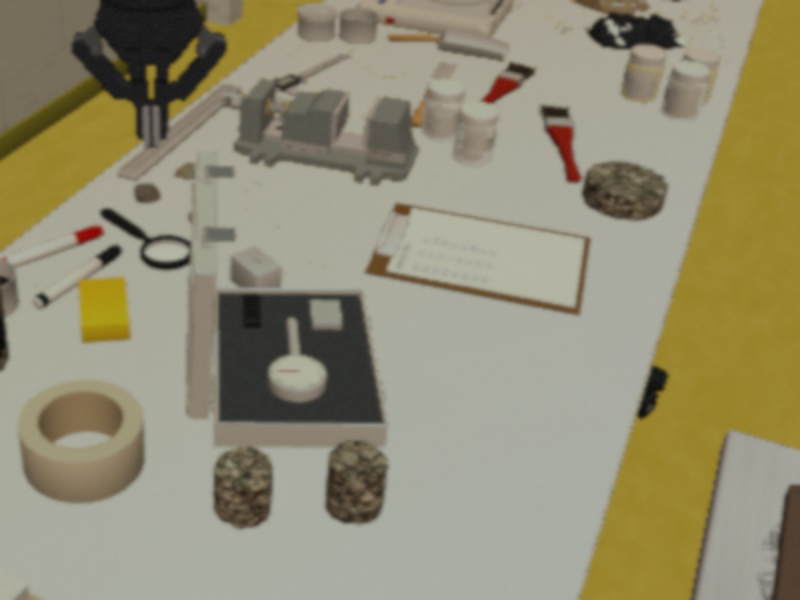

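The lid stands upright and undisturbed, with the gripper behind it. The linkage is wide in the closing direction, so I'll turn −90° to put the thin side towards the lid, then lower.

Request:
move_arm:
  claw: [-1,-1,-1,-1,-1]
  translation:
    - [0,0,0]
    - [0,0,0]
    - [0,0,0]
    - [0,0,0]
    - [0,0,0]
  yaw: [-0.09,-0.18,-0.27,-0.36,-0.45]

```text
time_s: 9.2
ee_pos: [657.2, 20.2, 252.1]
tool_rot: [[0.229, 0.973, -0.001], [0.973, -0.229, -0.0], [-0.0, -0.001, -1.0]]
contact_force: [-0.2, -0.2, 0.3]
opening: 0.0
grip_force: 0.0
```

Request:
move_arm:
  claw: [-1,-1,-1,-1,-1]
  translation:
    - [0,0,0]
    - [0,0,0]
    - [0,0,0]
    - [0,0,0]
    - [0,0,0]
  yaw: [-0.09,-0.18,-0.27,-0.36,-0.45]

```text
time_s: 9.7
ee_pos: [657.2, 20.2, 252.1]
tool_rot: [[0.807, 0.591, -0.001], [0.591, -0.807, -0.0], [-0.001, -0.0, -1.0]]
contact_force: [0.7, 0.3, 0.1]
opening: -0.0
grip_force: 0.0
```

Request:
move_arm:
  claw: [-1,-1,-1,-1,-1]
  translation:
    - [0,0,0]
    - [0,0,-0.2]
    - [0,0,-0.45]
    - [0,0,-0.7]
    - [0,0,-0.84]
  yaw: [-0.09,-0.09,-0.09,-0.09,-0.09]

```text
time_s: 10.2
ee_pos: [656.1, 20.5, 165.5]
tool_rot: [[0.879, 0.477, -0.004], [0.477, -0.879, 0.0], [-0.003, -0.002, -1.0]]
contact_force: [-0.2, -0.5, -1.1]
opening: -0.3
grip_force: 0.0
```

Request:
move_arm:
  claw: [-1,-1,-1]
  translation:
    - [0,0,0]
    - [0,0,0]
    - [0,0,0]
  yaw: [0,0,0]

```text
time_s: 10.5
ee_pos: [659.1, 21.2, 170.4]
tool_rot: [[0.878, 0.478, 0.003], [0.478, -0.878, -0.0], [0.003, 0.002, -1.0]]
contact_force: [-0.1, 0.1, -0.2]
opening: -0.0
grip_force: 0.0
```

```bash
python3 - <<'E'
from h import *
s=manip.read_state();p=s["ee_pos"];print(np.round(p,1),np.round(s["q"],1))
ey=np.array([.8813,.4725]);C=np.array([542.3,-40.6]);prev=np.array(p)
for t in(1.5,1.3,1.1,.9,.7,.5,.3,.15,0):
    y=81-135*np.cos(t)+21*np.sin(t)+11;z=30+135*np.sin(t)+21*np.cos(t)
    w=np.r_[C+y*ey,z];print(t,w.round(1),((w-prev)/100).round(2));prev=w
E
```

```text
[659.1  21.2 170.4] [-7.  17.4 95.7 -0.  66.7 54.5]
1.5 [633.4   8.3 166.1] [-0.26 -0.13 -0.04]
1.3 [609.4  -4.6 165.7] [-0.24 -0.13 -0.  ]
1.1 [585.9 -17.2 159.8] [-0.23 -0.13 -0.06]
0.9 [563.9 -29.  148.8] [-0.22 -0.12 -0.11]
0.7 [544.3 -39.5 133. ] [-0.2  -0.11 -0.16]
0.5 [527.8 -48.4 113.2] [-0.16 -0.09 -0.2 ]
0.3 [515.2 -55.1  90. ] [-0.13 -0.07 -0.23]
0.15 [508.5 -58.7  70.9] [-0.07 -0.04 -0.19]
0 [504.4 -60.9  51. ] [-0.04 -0.02 -0.2 ]
```

Request:
move_arm:
  claw: [-1,-1,-1,-1,-1]
  translation:
    - [-0.05,-0.02,0]
    - [-0.1,-0.05,0]
    - [-0.15,-0.08,0]
    - [-0.2,-0.1,-0.01]
    - [-0.24,-0.12,-0.02]
  yaw: [0,0,0,0,0]

```text
time_s: 11.0
ee_pos: [633.8, 9.4, 166.6]
tool_rot: [[0.878, 0.478, 0.001], [0.478, -0.878, 0.0], [0.001, 0.0, -1.0]]
contact_force: [0.7, -0.0, 0.5]
opening: -0.0
grip_force: 0.3
```

Request:
move_arm:
  claw: [-1,-1,-1,-1,-1]
  translation:
    - [-0.05,-0.03,0]
    - [-0.1,-0.05,0]
    - [-0.15,-0.08,0]
    - [-0.2,-0.11,0]
    - [-0.24,-0.13,0]
  yaw: [0,0,0,0,0]

```text
time_s: 11.5
ee_pos: [609.5, -3.7, 166.2]
tool_rot: [[0.878, 0.478, -0.0], [0.478, -0.878, -0.0], [-0.0, -0.0, -1.0]]
contact_force: [0.4, 0.1, -0.4]
opening: 0.1
grip_force: 0.2
```

```bash
python3 - <<'E'
from h import *
import cv2
s=manip.read_state();print(np.round(s["ee_pos"],1),np.round(s["contact_force"],1))
im=manip.capture("scene")[:,:,::-1];cv2.imwrite("pics/s3.png",cv2.resize(im[80:380,200:600],(800,600)))
E
```

```text
[609.5  -3.7 166.2] [ 0.4  0.1 -0.4]
```

View pics/s3.png

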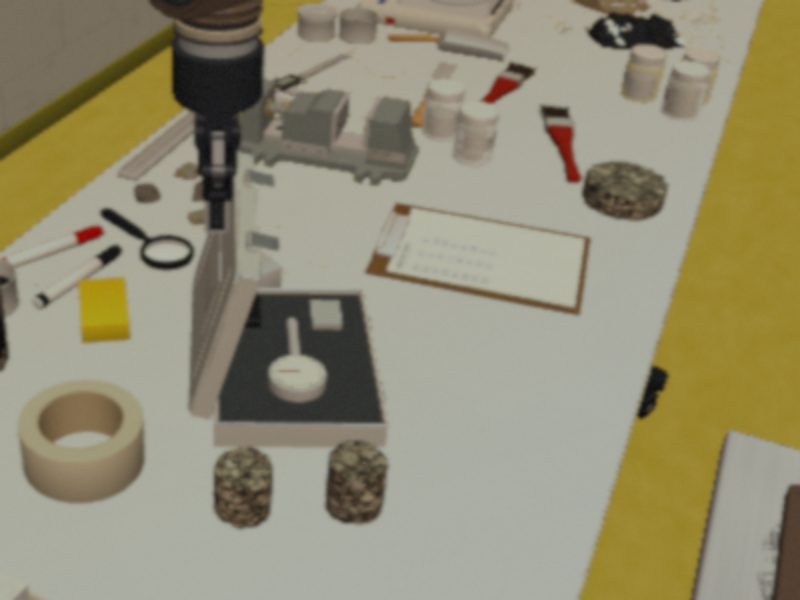

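The lid is leaning forward against the fingertips at about (215,225) and the case hasn't moved. I'll follow it down.

Request:
move_arm:
  claw: [-1,-1,-1,-1,-1]
  translation:
    - [-0.05,-0.03,0]
    - [-0.1,-0.05,-0.02]
    - [-0.15,-0.08,-0.03]
    - [-0.2,-0.11,-0.05]
    - [-0.24,-0.13,-0.06]
  yaw: [0,0,0,0,0]

```text
time_s: 12.05
ee_pos: [585.4, -16.8, 160.0]
tool_rot: [[0.878, 0.478, -0.001], [0.478, -0.878, -0.0], [-0.001, -0.0, -1.0]]
contact_force: [-0.1, -0.6, 0.5]
opening: 0.0
grip_force: 0.1
```

Request:
move_arm:
  claw: [-1,-1,-1,-1,-1]
  translation:
    - [-0.05,-0.03,-0.02]
    - [-0.09,-0.05,-0.04]
    - [-0.14,-0.07,-0.06]
    - [-0.18,-0.1,-0.08]
    - [-0.22,-0.12,-0.11]
  yaw: [0,0,0,0,0]

```text
time_s: 12.55
ee_pos: [563.8, -28.8, 149.2]
tool_rot: [[0.878, 0.478, 0.0], [0.478, -0.878, -0.0], [0.0, 0.0, -1.0]]
contact_force: [-0.2, -0.1, 0.4]
opening: -0.2
grip_force: 0.1
```

Request:
move_arm:
  claw: [-1,-1,-1,-1,-1]
  translation:
    - [-0.04,-0.02,-0.03]
    - [-0.08,-0.04,-0.06]
    - [-0.12,-0.06,-0.09]
    - [-0.16,-0.09,-0.12]
    - [-0.2,-0.11,-0.16]
  yaw: [0,0,0,0,0]

```text
time_s: 13.05
ee_pos: [543.9, -39.8, 133.2]
tool_rot: [[0.878, 0.478, 0.0], [0.478, -0.878, -0.0], [0.0, 0.0, -1.0]]
contact_force: [0.3, -0.2, -0.5]
opening: -0.0
grip_force: 0.0
```

Request:
move_arm:
  claw: [-1,-1,-1,-1,-1]
  translation:
    - [-0.03,-0.02,-0.04]
    - [-0.07,-0.04,-0.08]
    - [-0.1,-0.06,-0.12]
    - [-0.13,-0.07,-0.16]
    - [-0.16,-0.09,-0.2]
  yaw: [0,0,0,0,0]

```text
time_s: 13.55
ee_pos: [527.8, -48.5, 113.0]
tool_rot: [[0.878, 0.478, -0.0], [0.478, -0.878, 0.0], [-0.0, -0.0, -1.0]]
contact_force: [-0.1, 0.1, -0.4]
opening: 0.0
grip_force: 0.0
```

Request:
move_arm:
  claw: [-1,-1,-1,-1,-1]
  translation:
    - [-0.03,-0.02,-0.04]
    - [-0.06,-0.03,-0.09]
    - [-0.09,-0.05,-0.14]
    - [-0.11,-0.06,-0.18]
    - [-0.13,-0.07,-0.23]
  yaw: [0,0,0,0,0]

```text
time_s: 14.05
ee_pos: [515.0, -55.6, 90.0]
tool_rot: [[0.878, 0.478, 0.0], [0.478, -0.878, -0.0], [0.0, 0.0, -1.0]]
contact_force: [-0.3, 0.3, 0.1]
opening: -0.3
grip_force: 0.0
```

Request:
move_arm:
  claw: [-1,-1,-1,-1,-1]
  translation:
    - [-0.02,-0.01,-0.04]
    - [-0.03,-0.02,-0.08]
    - [-0.05,-0.03,-0.12]
    - [-0.06,-0.03,-0.16]
    - [-0.07,-0.04,-0.19]
  yaw: [0,0,0,0,0]

```text
time_s: 14.55
ee_pos: [507.9, -59.4, 70.9]
tool_rot: [[0.878, 0.478, -0.0], [0.478, -0.878, 0.0], [-0.0, -0.0, -1.0]]
contact_force: [0.8, 0.5, -0.1]
opening: 0.1
grip_force: 0.0
```

Request:
move_arm:
  claw: [-1,-1,-1,-1,-1]
  translation:
    - [-0.01,0,-0.04]
    - [-0.02,-0.01,-0.08]
    - [-0.03,-0.01,-0.11]
    - [-0.04,-0.02,-0.14]
    - [-0.04,-0.02,-0.16]
  yaw: [0,0,0,0,0]

```text
time_s: 15.05
ee_pos: [503.9, -61.5, 55.0]
tool_rot: [[0.878, 0.478, -0.0], [0.478, -0.878, 0.0], [-0.0, -0.0, -1.0]]
contact_force: [0.3, 0.3, -0.9]
opening: -0.3
grip_force: 0.0
```

Request:
move_arm:
  claw: [-1,-1,-1,-1,-1]
  translation:
    - [0,0,-0.01]
    - [0,0,-0.02]
    - [0,0,-0.03]
    - [0,0,-0.04]
    - [0,0,-0.045]
  yaw: [0,0,0,0,0]

```text
time_s: 15.55
ee_pos: [504.1, -61.5, 51.0]
tool_rot: [[0.878, 0.478, -0.0], [0.478, -0.878, 0.0], [-0.0, -0.0, -1.0]]
contact_force: [-1.2, -0.1, 3.5]
opening: -0.5
grip_force: 1.7
```

Request:
move_arm:
  claw: [-1,-1,-1,-1]
  translation:
    - [0,0,-0.005]
    - [0,0,-0.01]
    - [0,0,-0.01]
    - [0,0,-0.01]
  yaw: [0,0,0,0]

```text
time_s: 15.95
ee_pos: [504.2, -61.5, 51.0]
tool_rot: [[0.878, 0.478, -0.001], [0.478, -0.878, 0.0], [-0.001, -0.0, -1.0]]
contact_force: [-4.0, -0.0, 7.7]
opening: -0.1
grip_force: 3.7
```

Request:
move_arm:
  claw: [-1,-1,-1,-1,-1]
  translation:
    - [0,0,0.02]
    - [0,0,0.1]
    - [0,0,0.4]
    - [0,0,0.8]
    - [0,0,1]
  yaw: [0,0,0,0,0]

```text
time_s: 16.45
ee_pos: [505.7, -62.0, 153.6]
tool_rot: [[0.878, 0.478, 0.005], [0.478, -0.878, -0.002], [0.004, 0.004, -1.0]]
contact_force: [0.1, -0.7, 0.8]
opening: -0.5
grip_force: 0.0
```

Request:
move_arm:
  claw: [-1,-1,-1,-1,-1]
  translation:
    - [0,-0.2,0.3]
    - [0,-0.5,0.6]
    - [0,-0.8,0.8]
    - [0,-1,0.8]
    - [0,-1,0.8]
  yaw: [0,0,0,0,0]

```text
time_s: 16.95
ee_pos: [504.4, -163.7, 231.3]
tool_rot: [[0.88, 0.476, 0.002], [0.476, -0.88, -0.002], [0.001, 0.003, -1.0]]
contact_force: [-0.4, 0.9, -0.4]
opening: -0.5
grip_force: 0.0
```

Request:
move_arm:
  claw: [-1,-1,-1,-1,-1]
  translation:
    - [-0.1,-0.3,0]
    - [-0.2,-0.6,0]
    - [-0.3,-1,0]
    - [-0.3,-1,0]
    - [-0.3,-1,0]
  yaw: [0,0,0,0,0]

```text
time_s: 17.45
ee_pos: [473.7, -261.0, 229.1]
tool_rot: [[0.879, 0.477, -0.001], [0.477, -0.879, 0.002], [0.0, -0.002, -1.0]]
contact_force: [0.0, -0.1, 0.7]
opening: 0.1
grip_force: 0.0
```

```bash
python3 - <<'E'
from h import *
import cv2
s=manip.read_state();print(np.round(s["ee_pos"],1),np.round(s["contact_force"],1))
im=manip.capture("scene")[:,:,::-1];cv2.imwrite("pics/s4.png",cv2.resize(im[80:380,200:600],(800,600)))
E
```

```text
[ 473.7 -261.   229.1] [ 0.  -0.1  0.7]
```

View pics/s4.png

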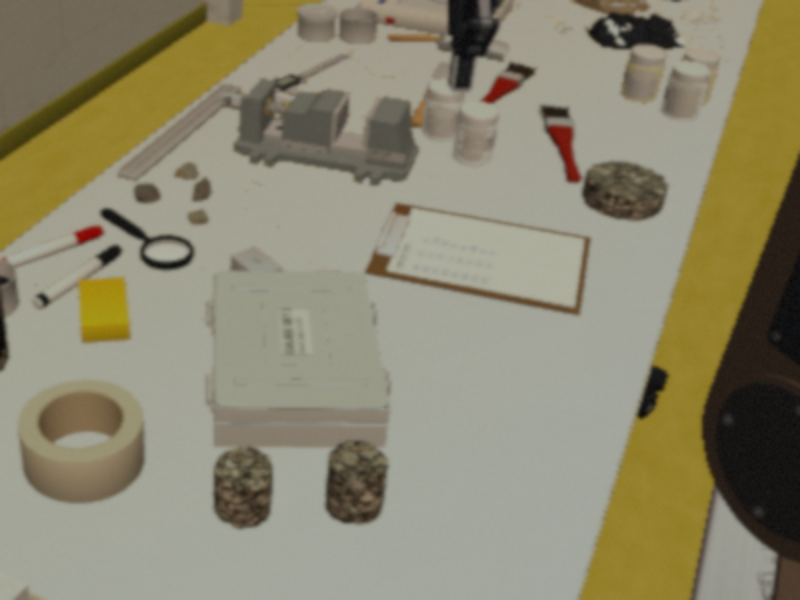

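The lid lies shut on the case at about (300,350). The case corners at (215,440) and (385,440) are where they were, and everything around it is undisturbed.

```bash
python3 -c "
from plant import manip
print(manip.job_done())"
```

```text
the job is handed in; nothing more can be done
None
```

I pointed at the dial and then the setting block, folded the lid over, pressed it shut and drew the hand clear; in the last picture the case and the things round it had not moved, and the job was handed in at about 17.5 s.

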